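Fit the spice grinder's bayonet lid and hold it at the half mark

TASK

Swing the grinder's hasp off its catch and right back until it rests open, then set the loose bayonet lid into the grinder's mouth, lugs down through the two notches, until its flange sits fully on the collar. Twist the lid clockwise (seen from above) to the half mark, half-way to the lock and not so far that the lock clicks in, and finish while still gripping it there against its return spring. Leave the other things on the worktop where they are.

Things in the scene. Friction and masses are not known exactly. Their poses are not given: they have to be found in the camera images.
- grinder: Spice grinder, fixed: round dark steel base 114 mm across, aluminium collar 88 mm across, flat top 75 mm above the worktop. Origin: centre of underside, z up. Hasp hinge at its own +x, catch staple (9 mm high) at its own -x. Raised marks on the rim, going clockwise from above: start (one rib, at each notch), half (a pair of ribs, 45 degrees on); the lock, unmarked, is 90 degrees on (pointers at hinge and catch)
- mouth (a point): Centre of the mouth, level with the collar's top; axes as the grinder's. Bore 52 mm, with two entry notches at the grinder's own +y and -y, each 14 mm wide and reaching 35 mm from the axis. The lid's lugs enter here (lid x along grinder y), 15 mm deep. A sprung drive ring lies inside, 19 mm deep; two sprung balls make the lock click
- hasp (a joint): Hinge of the hasp, a steel strap 18 mm wide, 3 mm thick, level across the mouth: 0 closed with its slot over the staple, growing as its free end is lifted, 1.57 upright, 2.9 folded right back (its stop). 50 g, turns almost freely: let go past about 1.9 it falls open by itself, before about 1.3 it falls shut. It blocks the mouth until it is back
- hasp_bar (a point): Centre of the hasp's finger bar: black, round, 12 mm thick, 24 mm long, along the hinge axis (grinder's y), on a stem 16 mm above the strap's middle and 118 mm from the hinge along the strap. Can be gripped across its end faces, 24 mm apart, which stand wider than the strap; it then turns between the fingers as the hasp swings. Closed, it is 97 mm above the worktop
- hasp_hinge (a point): Point on the hasp's hinge axis, which runs along the grinder's y; 50 mm from the grinder's axis on its +x side, 81 mm above the worktop
- lid_center (a point): Centre (25.5 mm above its underside) of the loose bayonet lid, 0.12 kg, standing upright on the worktop, z up. Black grip bar along its own x: 56 mm long, 16 mm thick, from 4.5 mm below to 25.5 mm above this point; pinch it across its thickness. A half turn makes no difference. Fully seated, the flange lies on the collar and this point is 10.5 mm above point mouth
- lid: The same lid, origin at the centre of its underside. Aluminium spigot 48 mm across, 15 mm high, with two lugs at its foot along its own +x and -x (9 mm wide, 7 mm high, reaching 31.5 mm from the axis); black flange 74 mm across from 15 to 21 mm up, with a small pointer on its edge over each lug; grip bar from 21 to 51 mm up
- drive (a joint): Angle of the drive ring that the seated lid's lugs push round clockwise: 0 at rest; a return spring (0.03 N m at rest, 0.17 at the half mark) pushes back, so let go it turns back. The lid turns freely for its first 0.09 rad or so, so drive = lid angle from the notches - 0.09. Half mark at 0.70; the lock's balls are felt from about 0.9 and click in past 1.3; stop at 1.52
- mug: White cup with a handle, 60x84x49 mm, bystander, origin at the centre of its underside
- candle: Tea light, 38 mm across, 15 mm high, bystander
- salt: Salt shaker, 44 mm across, 90 mm high, bystander
- herbs: Herb jar, 45 mm across, 109 mm high, bystander
- spoon: Teaspoon, 132x26x9 mm, bystander
Not all that is in view belongs to the job. Of the things like the lid, leave any that is red or yellow; of the rest the larger one is meant.

How it is judged:
By the outcome, as a careful person would: the job done as asked, in the order asked, and still so for the second after the job is handed in, while the arm keeps its last pose, push and grip.
It also fails if it takes over 69 s, if anything falls off the work surface, if the arm or the gripper's body presses on something with over 40 N, if the wrist force passes 120 N, or if a joint passes its speed limit or range.

ROBOT

A 6-joint arm with a two-finger parallel gripper is mounted at the origin on a cart in front of the work surface, level with it; the furniture and walls round the work are solid. World frame = base frame: x ahead of the robot, y to its left, z up, the work surface at z = 0. Lengths are in mm, angles in rad, forces in N, time in s.
With the tool pointing down it reaches from about 400 to 925 mm from the base axis. Payload 12.5 kg.
Tool frame: the origin (TCP) lies on the mounting face of the last link; the fingertips stand 190 mm ahead of it and the grasp point (between the pads) lies 171 mm ahead of it (env.tcp_to_tips is the distance from the TCP to the fingertips, in mm); x points along the fingers, y is the direction in which the jaws open and shut, and the axes are right-handed (so a half turn about x gives the same grasp; the last joint's range is limited). The gripper opens to 95 mm and grips with 3 to 60 N. Pads are 20 mm wide; open, the fingers measure 119 mm over their backs; the gripper's body (75 mm by 180 mm) begins 59 mm behind the grasp point.
Start: joints at [-1.3, 0.491, 1.559, -0, 1.092, -0.106], TCP at [229.986, -581.147, 404.761] pointing down, gripper open.
Joint ranges: [-3.1, 3.1], [-0.84, 2.19], [0.05, 2.79], [-1.13, 4.28], [0.06, 2.93], [-2.69, 2.69]. Speed limits (rad/s): [2.22, 2.22, 2.79, 3.14, 3.14, 3.14].

INTERFACE

Orientations are given as [roll, pitch, yaw] about the fixed x, y, z axes, in that order (R = Rz(yaw) Ry(pitch) Rx(roll)).
In Python, from cell import monitor, cams, job, env gives the robot as it stands. The module is installed in compiled form; this text tells all that it offers.
- The arm moves only by the tool apply_moves, never from a script. Its argument "series" is a list of rows, each a list of 3 entries, a list of its own where there are three numbers: the closure, from -1 (fully open) to 1 (shut), so that 0 is half open, then the shift along the tool's x, y, z in cm, then the turn about the tool's x in rad. A call has 1 to 20 rows; each row is the pose to reach, as a shift and turn from the pose commanded when the call began, along the tool's axes at that moment; what a row does not reach only later rows make up. A row lasts 1/8 s, in which the tool goes at most 62.5 mm and 10.7 degrees, less where a joint would pass 70% of its speed; a pose out of reach is approached as far as the arm can. A call with a gripper value outside its range is refused whole. The fingers move at their own pace and stop on an object; the grip force is fixed at half the most. Time passes only in rows, so rows that repeat a pose let the fingers close. It gives the time, the measured TCP pose, the force and the opening at its end, in the units of the state.
- monitor.state(): the state, without advancing time (a new reading comes with each control period).
- cams.read_camera(name): name is "scene" or "top" or "wrist"; returns a dict with "image" (420x560x3 uint8, red, green, blue), "fx", "fy", "cx", "cy" (pixels), "k1" (the pictures are not rectified: a ray, as slopes to the right and down, at radius r is drawn at 1 + k1 r^2 times it, then the intrinsics apply), "position" and "orientation" of the camera in the world. Camera axes: x right, y down, z forward; pixel columns grow to the right and rows downward; lengths in mm; the calibration is good to about 2 mm. A picture is of the moment at which its call begins. There is no depth.
- job.job_done(): hands the job in, once; it reports no verdict.
The state is a dict: "t": time; "joints": joint angles; "qvel": joint speeds; "tau": joint torques, N m; "eef_pos": TCP position; "tcp_rot": TCP orientation; "ft_force": force on the tool from outside, world axes, zero at the start; "moment": the same for the moment, N m; "opening": opening from 0.0 (shut) to 1.0 (fully open).
Only numpy, scipy, OpenCV 4.12 (cv2) and the standard library are available. Lean on these libraries where they do the work, as an engineer would, in place of code of your own. Each camera call takes 0.05 s, during which the arm holds its last target. There are 200 camera calls.

## Working session

There is one attempt and no reset: what is moved stays moved. The work goes in short steps, Python scripts to look and compute and a tool call to move; the robot and the scene stay as the last step left them, time stands still between calls to the robot, and variables do not carry over. Pictures are saved under pics/ and viewed, about 8 in all and at most 12, crops included, and the job is handed in when it is done.

Besides the shell and the picture viewer there is one more tool, called after "Call:" as name(argument=value, ...) on one line, values as JSON. apply_moves: Moves the arm, as the interface text tells. Its arguments: {"type":"object","properties":{"series":{"type":"array"}},"required":["series"]}

```bash
mkdir -p pics; cat > h.py <<'E'
import numpy as np, cv2
from cell import monitor, cams, job, env
from scipy.spatial.transform import Rotation as R
def snap(n,f):
    c=cams.read_camera(n); cv2.imwrite(f'pics/{f}.png',c['image'][:,:,::-1]); 
    import pickle; d=dict(c); pickle.dump(d,open(f'pics/{f}.pkl','wb')); return c
def load(f):
    import pickle; return pickle.load(open(f'pics/{f}.pkl','rb'))
def rot(c):
    o=np.array(c['orientation'],float)
    return o if o.shape==(3,3) else (R.from_euler('xyz',o).as_matrix() if o.size==3 else R.from_quat(o).as_matrix())
def ray(c,u,v):
    K=np.array([[c['fx'],0,c['cx']],[0,c['fy'],c['cy']],[0,0,1.]])
    p=cv2.undistortPoints(np.array([[[u,v]]],float),K,np.array([c['k1'],0,0,0.]))[0,0]
    return rot(c)@np.array([p[0],p[1],1.])
def at_z(c,u,v,z):
    d=ray(c,u,v); o=np.array(c['position'],float); return o+d*(z-o[2])/d[2]
def proj(c,P):
    K=np.array([[c['fx'],0,c['cx']],[0,c['fy'],c['cy']],[0,0,1.]])
    p=rot(c).T@(np.array(P,float)-np.array(c['position'],float)); x=p[:2]/p[2]; r2=x@x
    x=x*(1+c['k1']*r2); return np.array([c['fx']*x[0]+c['cx'],c['fy']*x[1]+c['cy']])
def crop(f,u0,v0,u1,v1,s,out):
    im=cv2.imread(f'pics/{f}.png')[v0:v1,u0:u1]; cv2.imwrite(f'pics/{out}.png',cv2.resize(im,None,fx=s,fy=s,interpolation=cv2.INTER_CUBIC))
E
python3 - <<'E'
from h import *
for n in('top','scene'):
    c=snap(n,n+'0'); print(n,c['position'],c['orientation'],c['fx'],c['k1'])
a=cv2.imread('pics/top0.png');b=cv2.imread('pics/scene0.png')
print(monitor.state())
E
```

```text
top [ 297.01056009  -88.88399752 1304.60348698] [-3.00069337e+00 -8.63946675e-04 -1.58582712e+00] 433.55367689798555 -0.039323738801699065
scene [  9.52108055 713.34383582 866.62805551] [-2.26253883  0.01095451 -2.6401859 ] 437.1487420223009 -0.03331076896210902
{'t': 0.1, 'joints': array([-1.29956109e+00,  4.91453427e-01,  1.55939610e+00, -1.75376854e-05,
        1.09170945e+00, -1.05636772e-01]), 'qvel': array([ 0.00066191, -0.00186058, -0.00205492,  0.000292  ,  0.00014594,
       -0.00072788]), 'tau': array([ 4.06428793e-03, -6.13623977e+01, -2.58605272e+01,  6.94578071e-02,
        4.70231683e-02, -3.34045819e-05]), 'eef_pos': array([ 229.99658877, -581.10012364,  404.24597214]), 'tcp_rot': array([-1.66033699,  1.56982988,  1.85813577]), 'ft_force': array([ 0.46602394,  0.70606093, -0.34832752]), 'moment': array([-0.02624162,  0.02011982, -0.02763976]), 'opening': 1.0032331373127858}
```

View pics/top0.png

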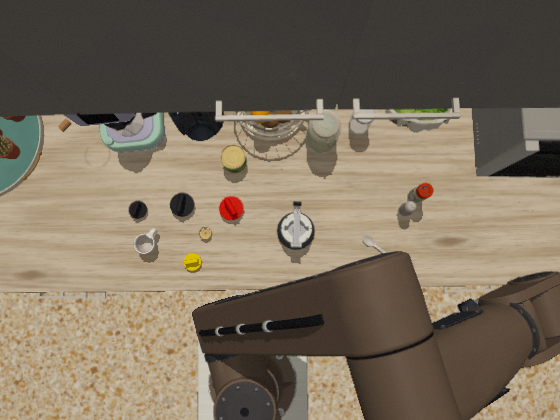

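View pics/scene0.png

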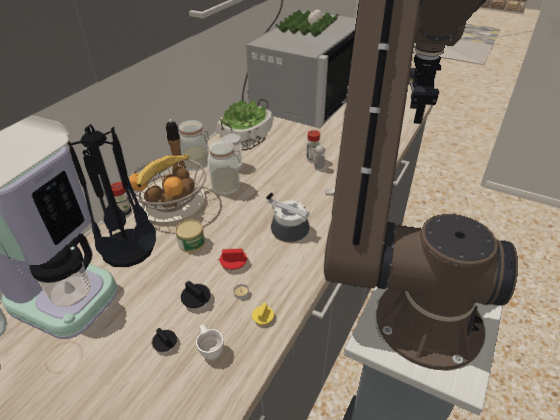

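Lid candidates in the top image are small black (138,210), larger black (181,205), red (231,208) and yellow (192,262). I choose the larger black one at (181,205). The grinder is at (296,231). Next, a close crop.

```bash
python3 - <<'E'
from h import *
a=cv2.imread('pics/top0.png');b=cv2.imread('pics/scene0.png')
f=lambda im,u,v,w,h,s:cv2.resize(im[v:v+h,u:u+w],(w*s,h*s),interpolation=cv2.INTER_CUBIC)
r1=np.hstack([f(a,125,180,80,55,5),f(a,256,190,80,55,5)])
r2=np.hstack([f(b,140,270,80,64,5),f(b,255,185,80,64,5)])
cv2.imwrite('pics/c0.png',np.vstack([r1,r2]))
c=load('top0')
print(at_z(c,181,205,30),at_z(c,296,231,75),at_z(c,297,204,97))
E
```

```text
[520.43592751 205.94515681  30.        ] [ 432.3387337  -134.28880898   75.        ] [ 506.5977994  -137.82478007   97.        ]
```

View pics/c0.png

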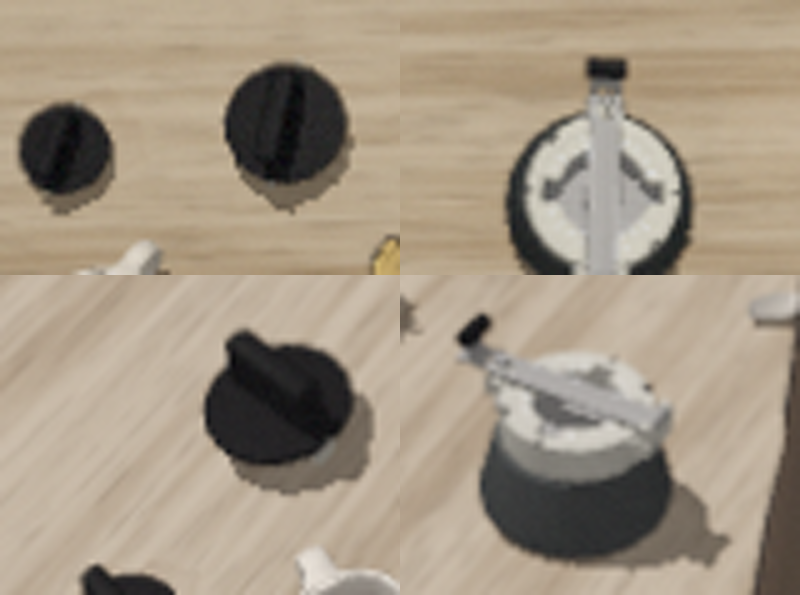

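Of the two black ones, the right-hand lid at (181,205) is clearly larger, with its bar running along about the image vertical. The hasp bar is at (297,204), on the grinder's far (+x world) side, and the hinge is on the robot side. Next I'll look at the tool axes and the wrist camera.

```bash
cat >> h.py <<'E'
def shift(target, yaw_to=None):
    "tool-frame shift in cm to bring TCP to world target (mm)"
    s=monitor.state(); M=R.from_euler('xyz',s['tcp_rot']).as_matrix()
    return np.round(M.T@(np.array(target,float)-s['eef_pos'])/10,2)
E
python3 - <<'E'
from h import *
s=monitor.state(); print(R.from_euler('xyz',s['tcp_rot']).as_matrix().round(3))
c=cams.read_camera('wrist'); print(c['position'],rot(c).round(2),c['fx'],env.tcp_to_tips)
print(shift([430,-134,420]))
E
```

```text
[[-0.     0.368 -0.93 ]
 [ 0.001 -0.93  -0.368]
 [-1.    -0.001 -0.   ]]
[ 298.4983534  -553.98687011  384.80559709] [[ 0.37 -0.9  -0.24]
 [-0.93 -0.36 -0.1 ]
 [-0.    0.26 -0.97]] 302.80335715097533 190.1
[ -1.54 -34.22 -35.05]
```

Call:
apply_moves(series=[[-1,[-1.5,-34.2,-35],0.377],[-1,[-1.5,-34.2,-35],0.377],[-1,[-1.5,-34.2,-35],0.377],[-1,[-1.5,-34.2,-35],0.377],[-1,[-1.5,-34.2,-35],0.377],[-1,[-1.5,-34.2,-35],0.377],[-1,[-1.5,-34.2,-35],0.377],[-1,[-1.5,-34.2,-35],0.377],[-1,[-1.5,-34.2,-35],0.377],[-1,[-1.5,-34.2,-35],0.377]])

```text
t: 1.4
eef_pos: [429.5, -134.5, 419.6]
tcp_rot: [0.746, 1.571, -2.395]
ft_force: [0.0, 0.2, -0.8]
opening: 0.999
```

```bash
python3 - <<'E'
from h import *
s=monitor.state(); print(s['t'],s['eef_pos'],s['joints'],s['qvel'].round(2)); print(R.from_euler('xyz',s['tcp_rot']).as_matrix().round(3))
c=snap('wrist','w1'); print(c['position'])
crop('w1',0,0,560,420,1.4,'w1b')
E
```

```text
1.4 [ 429.51296982 -134.5147053   419.64364047] [-4.50399960e-01  2.23770679e-01  1.94645424e+00 -3.25199287e-04
  9.71472976e-01  1.12001673e+00] [-0.03  0.   -0.    0.   -0.    0.  ]
[[-0.     0.001 -1.   ]
 [-0.    -1.    -0.001]
 [-1.     0.     0.   ]]
[ 503.21124678 -134.45814727  400.19103596]
```

View pics/w1b.png

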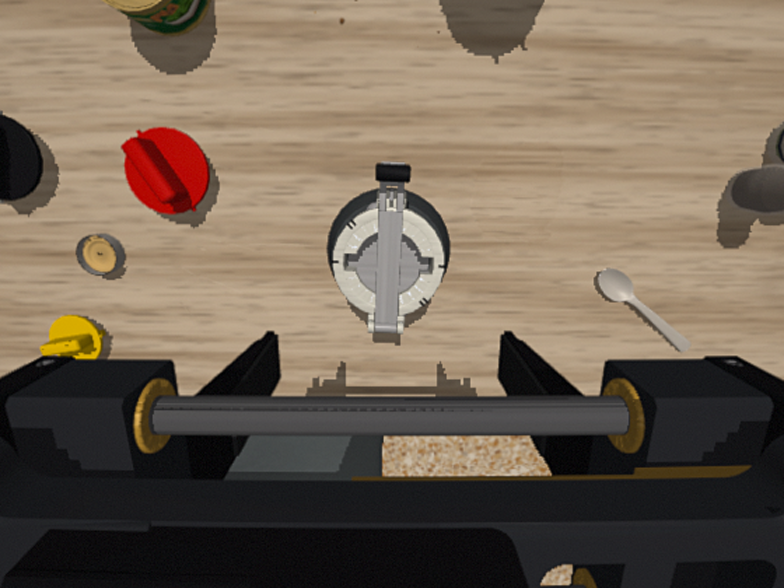

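The wrist view shows the strap from its bar at (393,173) to the hinge at (386,325). The notches are at (346,262) and (433,264), and the start ribs at (335,262) and (445,266), all in 1.4x pixels.

```bash
python3 - <<'E'
from h import *
c=load('w1'); f=lambda u,v,z:at_z(c,u/1.4,v/1.4,z)
for n,p in dict(bar=(393,173,97),barTop=(393,173,103),nl=(346,262,75),nr=(433,264,75),sl=(335,262,75),sr=(445,266,75),hinge=(386,325,81)).items(): print(n,f(*p).round(1))
t=load('top0'); 
for z in(97,103): print('top bar',at_z(t,256+206/5,190+69/5,z).round(1))
crop('w1',225,105,330,250,4,'w1c')
E
```

```text
bar [ 507.8 -137.7   97. ]
barTop [ 507.7 -137.6  103. ]
nl [ 441.3 -101.5   75. ]
nr [ 439.7 -169.3   75. ]
sl [441.3 -93.   75. ]
sr [ 438.2 -178.8   75. ]
hinge [ 391.6 -132.7   81. ]
top bar [ 507.2 -138.4   97. ]
top bar [ 506.1 -138.2  103. ]
```

View pics/w1c.png

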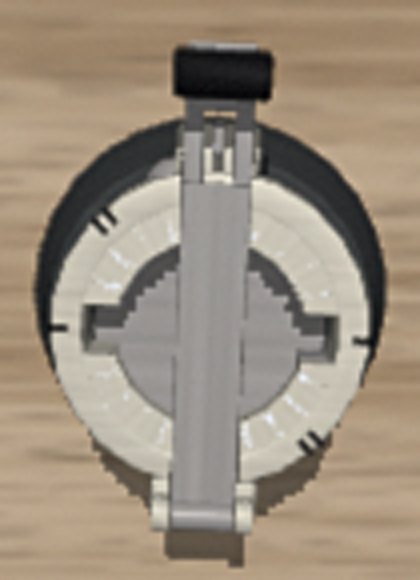

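The crop shows the start ribs at (58,327) and (362,341), the half ribs at (103,220) and (313,443), and the bar centre at (224,73).

```bash
python3 - <<'E'
from h import *
c=load('w1'); f=lambda u,v,z:at_z(c,u/4+225,v/4+105,z)
P={n:f(*p) for n,p in dict(sl=(58,327,75),sr=(362,341,75),hl=(103,220,75),hr=(313,443,75),bar=(224,73,99),hn=(205,513,81)).items()}
for k in P: print(k,P[k].round(1))
for a,b in(('sl','sr'),('hl','hr'),('hn','bar')):
  d=P[a]-P[b]; print((P[a]+P[b])/2, np.linalg.norm(d), np.degrees(np.arctan2(d[1],d[0])))
E
```

```text
sl [441.7 -93.2  75. ]
sr [ 437.9 -176.2   75. ]
hl [ 470.7 -106.1   75. ]
hr [ 408.8 -163.4   75. ]
bar [ 508.  -137.9   99. ]
hn [ 390.2 -133.3   81. ]
[ 439.7973069  -134.69676528   75.        ] 83.08027503380217 87.3542006635424
[ 439.74676493 -134.77678206   75.        ] 84.31860487617374 42.851205638197854
[ 449.14676703 -135.59761292   90.        ] 119.25950862869446 177.73327218162456
```

Call:
apply_moves(series=[[-0.3,[0,0.3,-7.8],0.044],[-0.3,[5,0.3,-7.8],0.044],[-0.3,[10,0.3,-7.8],0.044],[-0.3,[13,0.3,-7.8],0.044],[-0.3,[14.7,0.3,-7.8],0.044],[-0.3,[14.7,0.3,-7.8],0.044],[-0.3,[14.7,0.3,-7.8],0.044],[1,[14.7,0.3,-7.8],0.044],[1,[14.7,0.3,-7.8],0.044],[1,[14.7,0.3,-7.8],0.044],[1,[14.7,0.3,-7.8],0.044],[1,[14.7,0.3,-7.8],0.044],[1,[14.7,0.3,-7.8],0.044]])

```text
t: 3.08
eef_pos: [507.6, -137.2, 272.8]
tcp_rot: [-1.72, 1.571, 1.377]
ft_force: [0.6, 3.3, 0.7]
opening: 0.247
```

```bash
python3 - <<'E'
from h import *
s=monitor.state(); print(s['t'],s['eef_pos'],s['opening'],s['ft_force'])
H=np.array([389.8,-132.5,81.]); a=np.radians(177.5); ux=-np.array([np.cos(a),np.sin(a),0])
M=R.from_euler('xyz',s['tcp_rot']).as_matrix(); b=lambda th:H+119.1*(np.cos(th+.1348)*ux+np.sin(th+.1348)*np.array([0,0,1]))
for th in np.arange(0.15,2.0,.15): p=b(th)-b(0); print(round(th,2),(M.T@p/10).round(2),b(th).round(0))
snap('wrist','w2'); snap('scene','s2')
a=cv2.imread('pics/w2.png'); b=cv2.imread('pics/s2.png')
cv2.imwrite('pics/v2.png',np.hstack([cv2.resize(a[:,100:460],(400,467)),cv2.resize(b[130:310,200:354],(400,467))]))
E
```

```text
3.075 [ 507.62826105 -137.19597037  272.76372866] 0.24738417830125303 [0.58948139 3.30475321 0.71097394]
0.15 [-1.75 -0.    0.37] [ 504. -137.  114.]
0.3 [-3.42 -0.    1.  ] [ 498. -137.  131.]
0.45 [-4.97  0.    1.87] [ 489. -137.  147.]
0.6 [-6.38  0.    2.96] [ 478. -136.  161.]
0.75 [-7.62  0.    4.26] [ 465. -136.  173.]
0.9 [-8.64  0.    5.72] [ 451. -135.  183.]
1.05 [-9.43  0.    7.32] [ 435. -134.  191.]
1.2 [-9.98  0.    9.02] [ 418. -134.  197.]
1.35 [-10.27   0.    10.78] [ 400. -133.  200.]
1.5 [-1.029e+01  1.000e-02  1.256e+01] [ 382. -132.  200.]
1.65 [-1.004e+01  1.000e-02  1.433e+01] [ 365. -131.  197.]
1.8 [-9.530e+00  1.000e-02  1.604e+01] [ 347. -131.  192.]
1.95 [-8.770e+00  1.000e-02  1.766e+01] [ 331. -130.  185.]
```

View pics/v2.png

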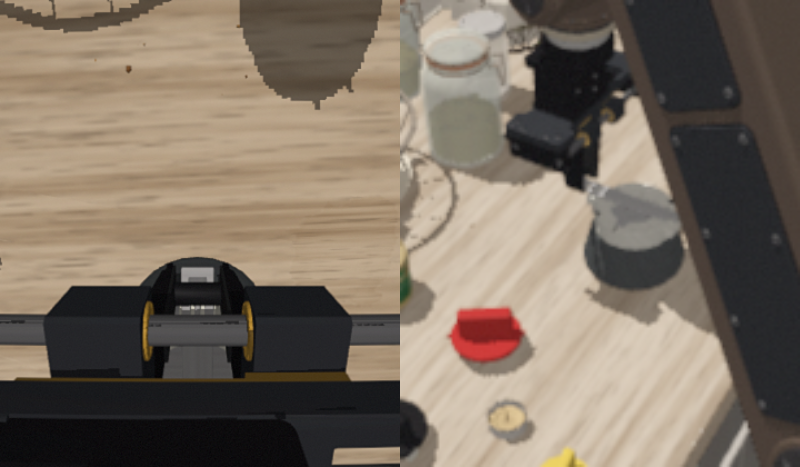

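The bar is held between the fingers: the opening of 0.247 is about 23.5 mm, matching the 24 mm bar. Now I swing it up.

Call:
apply_moves(series=[[1,[-0.88,0,0.15],0],[1,[-1.75,0,0.37],0],[1,[-3.42,0,1.0],0],[1,[-4.97,0,1.87],0],[1,[-6.38,0,2.96],0],[1,[-7.62,0,4.26],0],[1,[-8.64,0,5.72],0],[1,[-9.43,0,7.32],0],[1,[-9.98,0,9.02],0],[1,[-10.27,0,10.78],0],[1,[-10.29,0,12.56],0],[1,[-10.29,0,12.56],0]])

```text
t: 4.68
eef_pos: [380.8, -131.5, 377.0]
tcp_rot: [2.856, 1.569, -0.331]
ft_force: [0.8, 8.1, 5.2]
opening: 0.245
```

Call:
apply_moves(series=[[1,[0.25,0,1.77],0],[1,[0.25,0,1.77],0]])

```text
t: 4.92
eef_pos: [363.3, -130.7, 374.3]
tcp_rot: [2.755, 1.569, -0.431]
ft_force: [-0.0, 7.2, 5.9]
opening: 0.252
```

Still reachable, so I continue.

Call:
apply_moves(series=[[1,[0.5,0,1.7],0],[1,[0.5,0,1.7],0]])

```text
t: 5.18
eef_pos: [346.2, -130.0, 369.0]
tcp_rot: [2.584, 1.57, -0.602]
ft_force: [-0.9, 7.0, 6.4]
opening: 0.248
```

Call:
apply_moves(series=[[1,[0.76,0,1.62],0],[1,[1.9,0,3.2],0],[1,[3.3,0,4.6],0],[1,[3.3,0,4.6],0]])

```text
t: 5.68
eef_pos: [300.2, -128.0, 335.4]
tcp_rot: [-0.244, 1.569, 2.852]
ft_force: [-8.2, 4.7, 9.5]
opening: 0.249
```

Call:
apply_moves(series=[[1,[1.5,0,1.1],0],[1,[3.0,0,1.9],0],[1,[4.5,0,2.4],0],[1,[4.5,0,2.4],0]])

```text
t: 6.18
eef_pos: [276.9, -127.0, 290.1]
tcp_rot: [-0.467, 1.568, 2.63]
ft_force: [-6.5, 3.5, 3.6]
opening: 0.25
```

Call:
apply_moves(series=[[0.1,[0,0,0],0],[0.1,[0,0,0],0],[0,[0,0,0],0],[-0.2,[-2,0,0],0],[-0.2,[-6,0,0],0],[-0.4,[-10,0,0],0],[-0.4,[-13,0,0],0],[-0.4,[-13,-5,-3.3],-0.18],[-0.4,[-13,-10,-6.6],-0.36],[-0.4,[-13,-15,-9.9],-0.54],[-0.4,[-13,-20,-13.2],-0.72],[-0.4,[-13,-25,-16.5],-0.9],[-0.4,[-13,-30,-19.8],-1.08],[-0.4,[-13,-34.3,-22.8],-1.26],[-0.4,[-13,-34.3,-22.8],-1.44],[-0.4,[-13,-34.3,-22.8],-1.62],[-0.4,[-13,-34.3,-22.8],-1.8],[-0.4,[-13,-34.3,-22.8],-1.98],[-0.4,[-13,-34.3,-22.8],-2.16],[-0.4,[-13,-34.3,-22.8],-2.34]])

```text
t: 8.68
eef_pos: [520.4, 205.4, 420.2]
tcp_rot: [0.244, 1.571, -0.596]
ft_force: [-0.0, 0.5, -0.4]
opening: 0.701
```

Call:
apply_moves(series=[[-0.4,[0,0,0],-0.18],[-0.4,[0,0,0],-0.36],[-0.4,[0,0,0],-0.54],[-0.4,[0,0,0],-0.6],[-0.4,[0,0,0],-0.6]])

```text
t: 9.3
eef_pos: [520.4, 205.4, 420.2]
tcp_rot: [-0.279, 1.571, -0.525]
ft_force: [-0.5, 0.5, 0.3]
opening: 0.701
```

```bash
python3 - <<'E'
from h import *
s=monitor.state(); print(s['t'],s['eef_pos'],s['joints'],s['opening']); print(R.from_euler('xyz',s['tcp_rot']).as_matrix().round(3))
c=snap('wrist','w3'); snap('top','t3'); print(c['position'])
a=cv2.imread('pics/w3.png'); b=cv2.imread('pics/t3.png')
cv2.imwrite('pics/v3.png',np.hstack([cv2.resize(a[60:320,130:430],(519,450),interpolation=2),cv2.resize(b[180:330,250:340],(270,450),interpolation=2)]))
E
```

```text
9.3 [520.44825936 205.43806265 420.22490983] [ 2.57929566e-01  3.81850925e-01  1.70187912e+00 -1.86635513e-04
  1.05769919e+00 -1.06652900e+00] 0.7005048370262608
[[ 0.     0.244  0.97 ]
 [-0.     0.97  -0.244]
 [-1.    -0.     0.   ]]
[449.09532274 223.39503542 400.76825486]
```

View pics/v3.png

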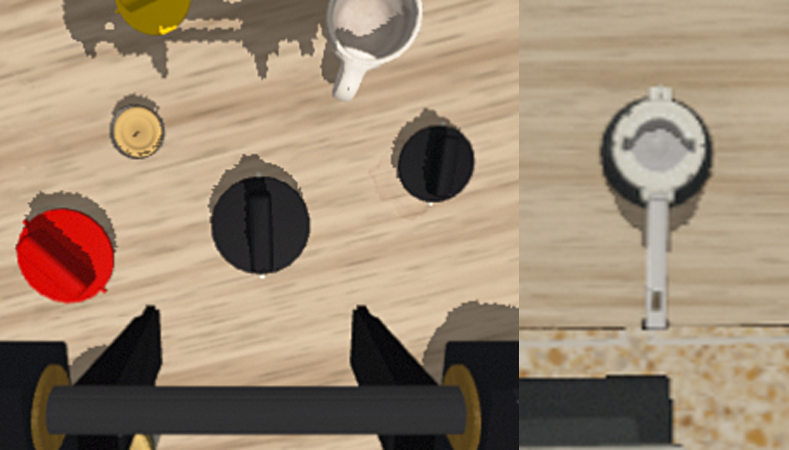

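The hasp rests fully open (right panel). In the left panel the lid's flange centre is at (260.5,225) and its pointers are at (258,175) and (262,276).

```bash
python3 - <<'E'
from h import *
c=load('w3'); k=519/300; f=lambda u,v,z:at_z(c,u/k+130,v/k+60,z)
im=c['image']; g=im.astype(int).sum(2); 
m=(g<170).astype(np.uint8); m[:, :]=m; sub=np.zeros_like(m); sub[155:222,248:312]=m[155:222,248:312]
# colour-based: black lid is neutral and dark
n,l,st,ce=cv2.connectedComponentsWithStats(sub); i=1+st[1:,4].argmax(); print(st[i],ce[i])
for p in((260.5,225,21),(258,175,18),(262,276,18)): print(f(*p).round(1))
d=f(262,276,18)-f(258,175,18); print(np.degrees(np.arctan2(d[1],d[0])))
t=load('top0'); print(at_z(t,125+287/5,180+124/5,21))
s=cv2.imread('pics/w3.png')[148:230,240:320]; cv2.imwrite('pics/v4.png',cv2.resize(s,None,fx=7,fy=7,interpolation=cv2.INTER_CUBIC).clip(0,255)); s=cv2.imread('pics/v4.png'); cv2.imwrite('pics/v4.png',cv2.convertScaleAbs(s,alpha=2.5))
E
```

```text
[ 252  162   57   56 2481] [280.19588875 189.3764611 ]
[524.1 208.3  21. ]
[488.4 215.3  18. ]
[563.4 199.7  18. ]
-11.7425185026558
[522.55888212 203.80940248  21.        ]
```

View pics/v4.png

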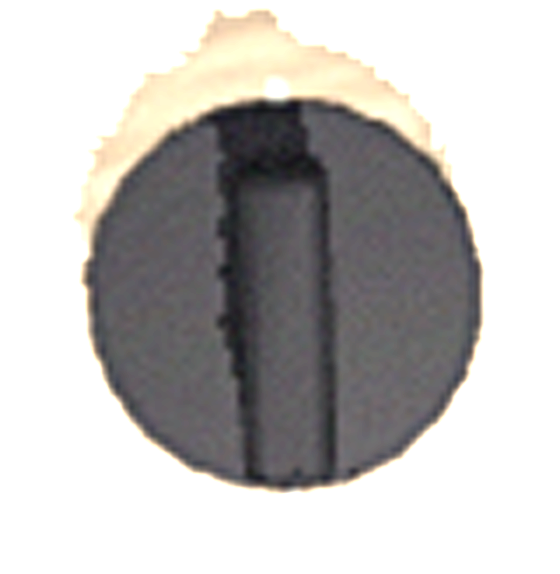

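The flange circle is centred at (285.5,293) and the pointers are at (276,88) and (290,500). The bar-top centre line runs from (282,180) to (292,472).

```bash
python3 - <<'E'
from h import *
c=load('w3'); f=lambda u,v,z:at_z(c,(u-3)/7+240,(v-3)/7+148,z)
print('c',f(285.5,293,21).round(1))
for a,b,z in(((276,88),(290,500),18),((282,180),(292,472),51)):
  A,B=f(*a,z),f(*b,z); d=B-A; print(A.round(1),B.round(1),((A+B)/2).round(1),np.hypot(*d[:2]).round(1),np.degrees(np.arctan2(d[1],d[0])))
E
```

```text
c [523.2 208.2  21. ]
[487.1 215.4  18. ] [562.6 199.3  18. ] [524.8 207.4  18. ] 77.1 -12.071415419269407
[498.8 213.4  51. ] [548.  202.9  51. ] [523.4 208.2  51. ] 50.3 -12.035614087402317
```

Call:
apply_moves(series=[[-0.4,[5,0.33,0.24],-0.036],[-0.4,[11,0.33,0.24],-0.036],[-0.4,[16,0.33,0.24],-0.036],[-0.2,[19,0.33,0.24],-0.036],[0,[20.6,0.33,0.24],-0.036],[0,[20.6,0.33,0.24],-0.036],[1,[20.6,0.33,0.24],-0.036],[1,[20.6,0.33,0.24],-0.036],[1,[20.6,0.33,0.24],-0.036],[1,[20.6,0.33,0.24],-0.036],[1,[20.6,0.33,0.24],-0.036],[1,[20.6,0.33,0.24],-0.036]])

```text
t: 10.9
eef_pos: [523.6, 208.0, 214.5]
tcp_rot: [0.277, 1.57, 0.067]
ft_force: [-0.5, 0.1, 5.7]
opening: 0.169
```

```bash
python3 - <<'E'
from h import *
s=monitor.state(); print(s['t'],s['eef_pos'],s['opening'],s['ft_force'],s['moment']); M=R.from_euler('xyz',s['tcp_rot']).as_matrix();print(M.round(3)); print(np.degrees(np.arctan2(M[1,1],M[0,1])))
# target: lid x along grinder y, yaw of tool y -> -2.6 deg
y=np.degrees(np.arctan2(M[1,1],M[0,1])); print('turn',np.radians(y+2.5))
print(shift([439.8,-134.7,214+75+50]))
E
```

```text
10.9 [523.63868329 207.99742261 214.51488453] 0.16921164009759546 [-0.46321672  0.10822156  5.74117389] [0.0112826  0.05099533 0.00613018]
[[ 0.001  0.208  0.978]
 [ 0.     0.978 -0.208]
 [-1.     0.     0.   ]]
77.97853475871243
turn 1.404615408720232
[-12.45 -35.26  -1.06]
```

Call:
apply_moves(series=[[1,[-4,0,0],0],[1,[-9,0,0],0],[1,[-12.5,0,0],0],[1,[-12.5,-4,-0.1],0.18],[1,[-12.5,-8,-0.2],0.36],[1,[-12.5,-12,-0.3],0.54],[1,[-12.5,-16,-0.4],0.72],[1,[-12.5,-21,-0.6],0.9],[1,[-12.5,-26,-0.7],1.08],[1,[-12.5,-30,-0.9],1.26],[1,[-12.5,-33,-1.0],1.4],[1,[-12.5,-35.26,-1.06],1.4],[1,[-12.5,-35.26,-1.06],1.4],[1,[-12.5,-35.26,-1.06],1.4]])

```text
t: 12.65
eef_pos: [439.8, -134.2, 339.0]
tcp_rot: [-2.074, 1.57, 2.6]
ft_force: [-0.5, 0.7, -2.0]
opening: 0.168
```

```bash
python3 - <<'E'
from h import *
s=monitor.state(); print(s['t'],s['eef_pos'],s['opening'],s['joints'][5],s['ft_force'],s['moment']); M=R.from_euler('xyz',s['tcp_rot']).as_matrix();print(M.round(3)); print(np.degrees(np.arctan2(M[1,1],M[0,1])))
c=snap('wrist','w5'); t=snap('top','t5'); sc=snap('scene','s5')
L=np.array([s['eef_pos'][0],s['eef_pos'][1],0]); z=s['eef_pos'][2]-214.5
print('lid z',z,'pred flange ctr top',proj(t,L+[0,0,z+21]),'scene',proj(sc,L+[0,0,z+21]),'wrist',proj(c,L+[0,0,z+21]))
a=cv2.imread('pics/w5.png'); b=cv2.imread('pics/s5.png')
cv2.imwrite('pics/v5.png',np.hstack([cv2.resize(a[150:420,160:400],(400,450),interpolation=2),cv2.resize(b[150:260,240:338],(400,450),interpolation=2)]))
E
```

```text
12.65 [ 439.79858829 -134.22877179  339.0493895 ] 0.1680909501068637 -0.40106788074784905 [-0.50583982  0.7480792  -2.00349848] [-0.01213458 -0.08466873  0.01671863]
[[-0.     0.999 -0.039]
 [ 0.    -0.039 -0.999]
 [-1.    -0.    -0.   ]]
-2.234849299277972
lid z 124.54938950022034 pred flange ctr top [296.83285029 225.36640587] scene [290.05958435 189.42757275] wrist [277.48850379 251.50067061]
```

View pics/v5.png

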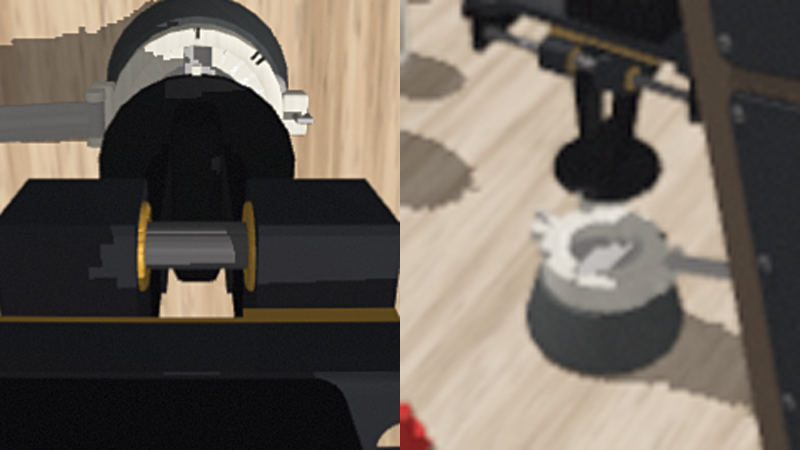

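The lid is held level over the mouth. In the left panel the flange's far edge is at row 76, its sides are at columns 99 and 296, and the far start rib is at (197,33).

```bash
python3 - <<'E'
from h import *
c=load('w5'); k=400/240; k2=450/270
L=np.array([439.8,-134.2,0]); z=124.5
th=np.linspace(0,2*np.pi,721)
pr=np.array([proj(c,L+[37*np.cos(t),37*np.sin(t),z+21]) for t in th]); 
print('pred flange: left,right,top',(pr[:,0].min()-160)*k,(pr[:,0].max()-160)*k,(pr[:,1].min()-150)*k2)
p2=np.array([proj(c,L+[37*np.cos(t),37*np.sin(t)-1,z+21]) for t in th]);print('1mm -y top',(p2[:,1].min()-150)*k2)
a=np.radians(-92.4); G=np.array([439.8,-134.7,75])
p=proj(c,G+41.8*np.array([np.cos(a),np.sin(a),0])); print('pred rib',(p[0]-160)*k,(p[1]-150)*k2)
im=cv2.imread('pics/w5.png').sum(2) if False else c['image'].astype(int).sum(2)
print(im[180:212:1,285:286].ravel().tolist())
print(im[250,212:226].tolist(), im[250,330:345].tolist())
E
```

```text
pred flange: left,right,top 96.16393141790601 295.4618425159904 71.38114039928189
1mm -y top 74.15909137886493
pred rib 195.64919796329121 190.973616237535
[268, 276, 275, 277, 271, 268, 275, 275, 268, 322, 553, 554, 567, 560, 415, 105, 49, 99, 111, 107, 104, 101, 106, 109, 109, 38, 51, 57, 52, 58, 58, 50]
[575, 586, 597, 604, 594, 582, 586, 302, 64, 24, 47, 58, 51, 46] [54, 47, 45, 58, 49, 15, 171, 549, 505, 466, 476, 473, 473, 479, 486]
```

```bash
python3 - <<'E'
from h import *
c=load('w5'); k=400/240
G=np.array([439.8,-134.7,75]); a=np.radians(87.6); u=np.array([np.cos(a),np.sin(a),0])
for r in(41.8,35): print((proj(c,G+r*u)-[160,150])*k)
h=G+41.8*np.array([np.cos(a-np.pi/4),np.sin(a-np.pi/4),0]); print('half',(proj(c,h)-[160,150])*k)
crop('w5',215,150,340,215,6,'v6')
E
```

```text
[196.145789    32.70594986]
[196.10209876  46.62516151]
half [256.23209612  57.8255729 ]
```

View pics/v6.png

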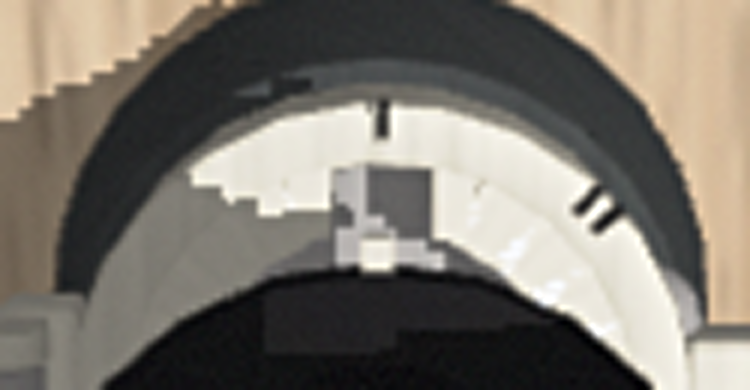

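Call:
apply_moves(series=[[1,[0,0.03,-0.05],0.012],[1,[2.5,0.03,-0.05],0.012],[1,[4.5,0.03,-0.05],0.012],[1,[5.2,0.03,-0.05],0.012],[1,[5.5,0.03,-0.05],0.012],[1,[5.8,0.03,-0.05],0.012],[1,[5.8,0.03,-0.05],0.012]])

```text
t: 13.68
eef_pos: [440.2, -134.2, 281.4]
tcp_rot: [1.06, 1.57, -0.562]
ft_force: [-0.5, 0.8, -1.4]
opening: 0.168
```

Call:
apply_moves(series=[[1,[0.3,0,0],0],[1,[0.55,0,0],0],[1,[0.7,0,0],0],[1,[0.75,0,0],0],[1,[0.75,0,0],0]])

```text
t: 14.3
eef_pos: [440.0, -134.1, 274.3]
tcp_rot: [1.038, 1.57, -0.584]
ft_force: [-2.8, 3.6, 12.6]
opening: 0.166
```

Call:
apply_moves(series=[[1,[-0.03,0,0],0.1],[1,[-0.03,0,0],0.2],[1,[-0.03,0,0],0.3],[1,[-0.03,0,0],0.4],[1,[-0.03,0,0],0.5],[1,[-0.03,0,0],0.6],[1,[-0.03,0,0],0.7],[1,[-0.03,0,0],0.77],[1,[-0.03,0,0],0.77],[1,[-0.03,0,0],0.77]])

```text
t: 15.55
eef_pos: [440.1, -134.1, 274.3]
tcp_rot: [1.523, 1.57, -0.869]
ft_force: [-1.1, 2.1, 8.1]
opening: 0.168
```

```bash
python3 - <<'E'
from h import *
s=monitor.state(); print(s['t'],s['eef_pos'],s['opening'],s['joints'][5],s['ft_force'],s['moment']); M=R.from_euler('xyz',s['tcp_rot']).as_matrix(); print(np.degrees(np.arctan2(M[1,1],M[0,1])))
c=snap('wrist','w7'); snap('top','t7'); snap('scene','s7')
a=cv2.imread('pics/w7.png'); b=cv2.imread('pics/s7.png')
cv2.imwrite('pics/v7.png',np.hstack([cv2.resize(a[140:280,190:360],(520,428),interpolation=2),cv2.resize(b[160:270,250:320],(272,428),interpolation=2)]))
E
```

```text
15.55 [ 440.0716263  -134.14028364  274.3425632 ] 0.16769658584519367 0.38141263920744695 [-1.07410968  2.06514789  8.11083753] [-0.00592807  0.42984794  0.03042289]
-47.02356306805867
```

View pics/v7.png

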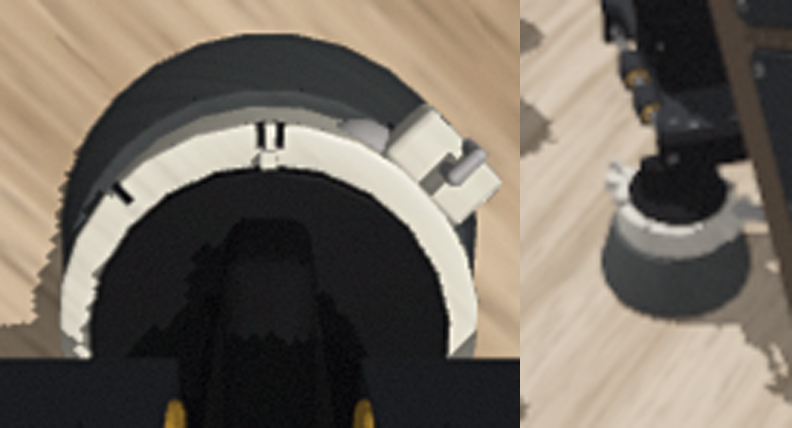

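The pointer at (267,158) meets the half pair at (263–279,135), perhaps half a degree short, and the flange is on the collar. I'll nudge it a little and check the wrist moment.

Call:
apply_moves(series=[[1,[-0.03,0,0],0.008],[1,[-0.05,0,0],0.008],[1,[-0.05,0,0],0.008],[1,[-0.05,0,0],0.008]])

```text
t: 16.2
eef_pos: [440.1, -134.2, 274.4]
tcp_rot: [0.536, 1.571, -1.863]
ft_force: [-0.1, 0.1, 0.8]
opening: 0.165
```

```bash
python3 - <<'E'
from h import *
s=monitor.state(); print(s['t'],s['eef_pos'],s['opening'],s['tau'][5],s['ft_force'],s['moment'],s['qvel'].round(4)); M=R.from_euler('xyz',s['tcp_rot']).as_matrix(); print(np.degrees(np.arctan2(M[1,1],M[0,1])))
c=snap('wrist','w8'); snap('top','t8')
cv2.imwrite('pics/v8.png',np.hstack([cv2.resize(cv2.imread('pics/w8.png')[165:215,240:320],(640,400),interpolation=cv2.INTER_CUBIC)]))
E
```

```text
16.2 [ 440.11181294 -134.17905842  274.41758457] 0.16474624713432146 0.1962393382564187 [-0.10267313  0.12425487  0.77273273] [-0.12039569  0.16359632  0.18319574] [-0.0011 -0.0009  0.0003 -0.0001 -0.0005 -0.0008]
-47.490195720321964
```

View pics/v8.png

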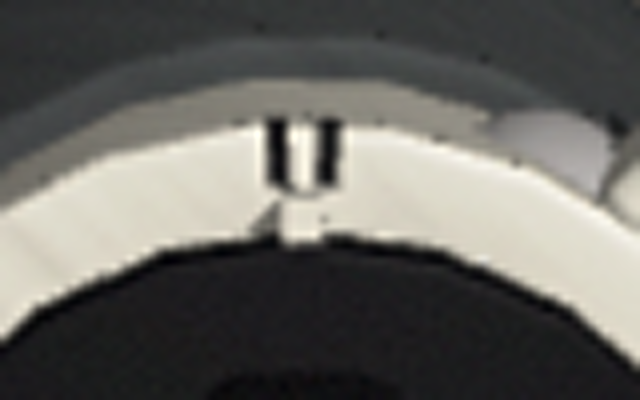

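The pointer (300,230) is centred between the half ribs (277 and 328, row 150). The reaction moment of 0.18 N·m matches the spring at the half mark. I'll add a very light seating press and hand in.

Call:
apply_moves(series=[[1,[0.01,0,0],0],[1,[0.01,0,0],0],[1,[0.01,0,0],0]])

```text
t: 16.68
eef_pos: [440.1, -134.2, 274.4]
tcp_rot: [1.207, 1.571, -1.192]
ft_force: [-1.8, -0.7, 3.6]
opening: 0.166
```

```bash
python3 - <<'E'
from h import *
s=monitor.state(); print(s['t'],s['eef_pos'],s['opening'],s['ft_force'],s['moment']); M=R.from_euler('xyz',s['tcp_rot']).as_matrix(); print(np.degrees(np.arctan2(M[1,1],M[0,1])))
print(job.job_done())
E
```

```text
16.675 [ 440.10425782 -134.17813642  274.38356601] 0.1664949652820809 [-1.76998444 -0.72438003  3.61662426] [-0.10344087  0.26419842  0.18758665]
-47.49637745145063
the job is handed in; nothing more can be done
None
```

The job is handed in at 16.7 s, with the lid held at the half mark. I swung the hasp off its catch and laid it back open. I then set the larger black lid through the notches onto the collar and twisted it clockwise about 45°, well short of the click.

Last checks:
- **Hasp:** the top camera showed it resting fully back before I picked up the lid. I did not look at it again specifically.
- **Seating:** the tool height was 274.4 mm against 274.5 mm expected for a fully seated flange, with a light press of about 4 N.
- **Half mark:** the wrist picture shows the lid's pointer centred between the two half ribs.
- **Spring:** the wrist moment was 0.19 N·m, close to the 0.17 expected at the half mark. The first reading, at about half a degree less twist, was only 0.03. I put that down to flange friction under the heavier press, as it rose once I eased off.
- **Other things on the worktop:** I touched none of them, but made no separate check of them at the end.

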